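Lock the inspection lamp on its yellow rung

TASK

Raise the inspection lamp on its ladder stand by the red grip until the orange pawl has passed over the yellow middle rung (but not over the top one), then lower it gently until the pawl sits on the yellow rung and carries the lamp, and let go. Never let the lamp fall, not even a few millimetres, do not press it down hard on the pawl, and leave the other things on the desk alone.

Things in the scene. Friction and masses are not known exactly. Their poses are not given: they have to be found in the camera images.
- stand: Fixed base section of a small ladder-like lamp stand: grey foot plate 125 x 135 x 14 mm and two upright aluminium rails, 80 mm apart along y, that end 192 mm above the desk. Three 10 mm thick rungs run between the rails (bottom steel, middle yellow, top steel). Origin on the desk midway between the rails; z up, x from the lamp side to the back, y from rail to rail.
- yellow_nominal (a point): Nominal centre of the yellow middle rung: a point of the stand, 121 mm above the desk, not of the rung itself. The rungs are 50 mm apart on an insert bolted between the rails, all together up to 12 mm higher or lower than nominal; their true height is not measured and must be felt or seen.
- fly (a joint): Height in m of the sliding section with the lamp: 0 at the bottom stop (start), at most 0.150. It slides freely, weighs 0.5 to 0.9 kg and falls if let go. Nominally the pawl seats on the bottom, yellow and top rung at 0.036, 0.086, 0.136 (all up to 0.012 more or less). The pawl has passed a rung and dropped back level 0.014 to 0.020 above that rung's seat; then the seat stops it going down.
- grip (a point): Centre of the red grip bar on top of the sliding section, moving with it: 14 mm thick (stand's x), 80 mm long (stand's y), 22 mm high, 216 mm above the desk at the start. Take it from above across its thickness. A 12 mm stem leads down to a 16 x 52 x 16 mm yoke centred 28 mm lower; the lamp head's top is 33 mm below this point, 67 to 101 mm to the stand's -x side.
- pawl: Orange gravity pawl with steel counterweight, hinged low on the sliding section. Origin on the hinge; x along the nose over the rungs: level at rest, swung nose-down (to 1.45 rad) as it passes a rung, then back level by its own weight. Seated, its hinge is 9 mm above the rung's centre. It must not bear more than 30 N from a lamp dropped or pushed down on it.
- hole_punch: Loose hole punch, 76 x 131 x 58 mm, leave it alone; origin under its centre.
- ink_pad: Loose blue ink pad, 76 x 104 x 17 mm, leave it alone; origin under its centre.
- stamp: Loose hand stamp with orange handle, 74 mm high, leave it alone; origin under its centre.
- loupe: Loose black loupe, 40 mm high, leave it alone; origin under its centre.
- masking_tape: Loose roll of masking tape, 100 mm across, 25 mm high, leave it alone; origin under its centre.
- flange_part: Loose steel flange, 58 mm across, 30 mm high, leave it alone; origin under its centre.
- bushing_a: Loose brass bushing, 34 mm across, 26 mm high, leave it alone; origin under its centre.

How it is judged:
On the way, in this order (a step that is already met when the one before it is completed fails the run):
1. the sliding section is raised above the bottom rung's seat (value of joint fly above 0.055 m), for 0.1 s.
2. the pawl is level and bears on the yellow rung (value of joint fly between 0.071 and 0.101 m and angle between the z axis of pawl and the z axis of stand, either way round below 0.15 rad and contact force between pawl and anything else above 1.5 N), for 0.2 s.
At the end, for the whole second after the job is handed in: The sliding section rests still at the yellow rung (joint 0.071 to 0.101 m, slower than 0.01 m/s), the pawl level within 0.15 rad and bearing the weight on the rung (more than 3 N) (value of joint fly between 0.071 and 0.101 m and velocity of joint fly between -0.01 and 0.01 m/s and angle between the z axis of pawl and the z axis of stand, either way round below 0.15 rad and contact force between pawl and anything else above 3 N); the robot touches nothing.
It fails at once if the pawl is loaded with more than 30 N other than while rising (pressed or dropped onto a rung) (contact force between pawl and anything else above 30 N and velocity of joint fly below 0.002 m/s).
It fails at once if the lamp falls (comes down faster than 0.12 m/s) (velocity of joint fly below -0.12 m/s).
It fails at once if another thing on the desk is moved by more than 30 mm (distance of any of hole_punch, ink_pad, stamp, loupe, masking_tape, flange_part, bushing_a from where it was at the start of the episode above 0.03 m).
It also fails if it takes over 50 s, if anything falls off the work surface, if the arm or the gripper's body presses on something with over 40 N, if the wrist force passes 120 N, or if a joint passes its speed limit or range.

ROBOT

A 7-joint arm with a two-finger parallel gripper is mounted at the origin on a cart in front of the work surface, level with it; the furniture and walls round the work are solid. World frame = base frame: x ahead of the robot, y to its left, z up, the work surface at z = 0. Lengths are in m, angles in rad, forces in N, time in s.
With the tool pointing down it reaches from about 0.4 to 0.85 m from the base axis. Payload 10.4 kg.
Tool frame: the origin (TCP) lies midway between the tips of the shut fingers; the grasp point (between the pads) lies 19 mm behind it; z points along the fingers, y is the line along which they close (so a half turn about z gives the same grasp; the last joint's range is limited). The gripper opens to 87 mm and grips with 3 to 60 N. Pads are 19 mm wide; open, the fingers measure 117 mm over their backs; the gripper's body (75 mm by 190 mm) begins 51 mm behind the grasp point.
Start: joints at [-1.363, 0.332, -0.065, 1.46, 0.022, 1.35, -0.088], TCP at [0.143, 0.608, 0.223] pointing down, gripper open.
Joint ranges: [-2.6, 2.6], [-0.5, 2.12], [-1.47, 1.34], [0.16, 2.42], [-1.27, 4.41], [0.06, 2.06], [-2.6, 2.6]. Speed limits (rad/s): [2.22, 2.22, 2.79, 2.79, 3.14, 3.14, 3.14].

INTERFACE

Orientations are given as a unit quaternion [x, y, z, w].
In Python, from bench import r gives the robot as it stands.
- The arm moves only by the tool arm_command, never from a script. Its arguments are lists of equal length, an entry for each row: "xyz": the shift along the world's x, y, z in m, a list of three; "rot": the turn, a rotation vector about the world's x, y, z in rad, a list of three. In form: {"xyz": [[tx, ty, tz], ...], "rot": [[ax, ay, az], ...]}. A call has 1 to 20 rows; each row is the pose to reach, as a shift and turn from the pose commanded when the call began; what a row does not reach only later rows make up. A row lasts 1/12 s, in which the tool goes at most 41.7 mm and 7.16 degrees, less where a joint would pass 70% of its speed; a pose out of reach is approached as far as the arm can. A call with a gripper value outside its range is refused whole. "grip" is the opening, from 0 (shut) to 1 (fully open), set as the call begins (left out, the last holds). The fingers move at their own pace and stop on an object; "squeeze" is the grip in N (left out, the last holds). Time passes only in rows, so rows that repeat a pose let the fingers close. It gives the time, the measured TCP pose, the force, the opening and the grip force at its end, in the units of the state.
- r.read_state(): the state, without advancing time (a new reading comes with each control period).
- r.camera(name): name is "side" or "top"; returns the picture (420x560x3 uint8, red, green, blue); there is no depth.
- r.camera_model(name): a dict with "fx", "fy", "cx", "cy" (pixels), "k1" (the pictures are not rectified: a ray, as slopes to the right and down, at radius r is drawn at 1 + k1 r^2 times it, then the intrinsics apply), "T" (4x4, takes a point from camera to world coordinates). Camera axes: x right, y up, looking along -z (the intrinsics and any distortion apply to the point x, -y, -z); pixel columns grow to the right and rows downward; lengths in m; the calibration is good to about 2 mm. A picture is of the moment at which its call begins. camera_model takes no time and is no camera call.
- r.close_job(): hands the job in; it is judged then, once.
Trained networks look in the newest picture that a camera, given by its name, has taken for a name from the list of things; names that differ only in an ending like _2 or _b are one class to them, and where a whole thing is asked for, a point or a joint stands for the part that bears it (a point fixed in the world has none). Each returns a list of dicts, best first, with "conf" (0 to 1); they miss things now and then, are a little off and sometimes report something else, mostly with a low value. They report only what shows in the picture. A call takes as long as a camera call.
- r.look_for(label, camera): "at" ([x, y, z] in m, in the coordinates of the camera as it stood for that picture, good to about 4 mm: the middle of the surface that is visible of it).
- r.spot_point(label, camera): "at" ([x, y, z] in m, in the coordinates of the camera as it stood for that picture, good to about 4 mm: a listed point, or the origin of a listed thing).
The state is a dict: "time": time; "joint_positions": joint angles; "joint_vel": joint speeds; "joint_torque": joint torques, N m; "ee_pos": TCP position; "eef_rot": TCP orientation; "ft_force": force on the tool from outside, world axes, zero at the start; "torque": the same for the moment, N m; "width": finger opening in m; "grip_force": force on a finger pad.
Only numpy, scipy, OpenCV 4.12 (cv2) and the standard library are available. Lean on these libraries where they do the work, as an engineer would, in place of code of your own. Each camera call takes 0.05 s, during which the arm holds its last target. There are 200 camera calls.

## Working session

There is one attempt and no reset: what is moved stays moved. The work goes in short steps, Python scripts to look and compute and a tool call to move; the robot and the scene stay as the last step left them, time stands still between calls to the robot, and variables do not carry over. Pictures are saved under pics/ and viewed, at most 10 in all, crops included, and the job is handed in when it is done.

Besides the shell and the picture viewer there is one more tool, called after "Call:" as name(argument=value, ...), one argument or row to a line, values as JSON. arm_command: Moves the arm, as the interface text tells. Its arguments: {"type":"object","properties":{"xyz":{"type":"array"},"rot":{"type":"array"},"grip":{"type":"number"},"squeeze":{"type":"number"}},"required":["xyz","rot"]}

```bash
mkdir -p pics
cat > h.py <<'E'
import numpy as np, cv2
from bench import r
def W(cam,p):
    T=np.array(r.camera_model(cam)["T"]); return (T@np.r_[p,1])[:3]
def proj(cam,p):
    m=r.camera_model(cam);q=np.linalg.inv(np.array(m["T"]))@np.r_[p,1]
    a,b=q[0]/-q[2],-q[1]/-q[2];s=1+m["k1"]*(a*a+b*b)
    return m["cx"]+m["fx"]*a*s,m["cy"]+m["fy"]*b*s
def save(cam,n):
    im=r.camera(cam);cv2.imwrite("pics/"+n,im[...,::-1]);return im
E
python3 - <<'E'
from h import *
np.set_printoptions(precision=4,suppress=True)
for c in("side","top"):
    save(c,c+"0.png")
    for l in("grip","stand","yellow_nominal","pawl"):
        print(c,l,[(round(d["conf"],2),W(c,d["at"])) for d in r.spot_point(l,c)[:2]])
    print(c,np.array(r.camera_model(c)["T"]))
s=r.read_state();print(s["time"],s["ee_pos"],s["eef_rot"],s["width"],s["ft_force"])
E
```

```text
side grip [(0.67, array([0.4787, 0.0372, 0.2155]))]
side stand [(0.57, array([0.5049, 0.0319, 0.0022]))]
side yellow_nominal [(0.62, array([0.5017, 0.0334, 0.126 ]))]
side pawl [(0.76, array([0.4838, 0.0378, 0.0477]))]
side [[ 0.9586  0.169  -0.2291  0.3341]
 [-0.2846  0.55   -0.7852 -0.7392]
 [-0.0067  0.8179  0.5754  0.7594]
 [ 0.      0.      0.      1.    ]]
top grip [(0.7, array([0.4792, 0.0371, 0.2133]))]
top stand [(0.88, array([0.4988, 0.0304, 0.0019]))]
top yellow_nominal [(0.94, array([0.5037, 0.0327, 0.1235]))]
top pawl [(0.4, array([0.4836, 0.0355, 0.0432])), (0.2, array([0.4967, 0.0306, 0.0019]))]
top [[ 0.0024  0.9782 -0.2076  0.3472]
 [-1.      0.0025  0.0004  0.098 ]
 [ 0.0009  0.2076  0.9782  1.372 ]
 [ 0.      0.      0.      1.    ]]
0.5 [0.143  0.6084 0.2225] [ 0.1152  0.9933  0.     -0.    ] 0.08707138340546955 [-0.0341 -1.0575  0.5185]
```

View pics/side0.png

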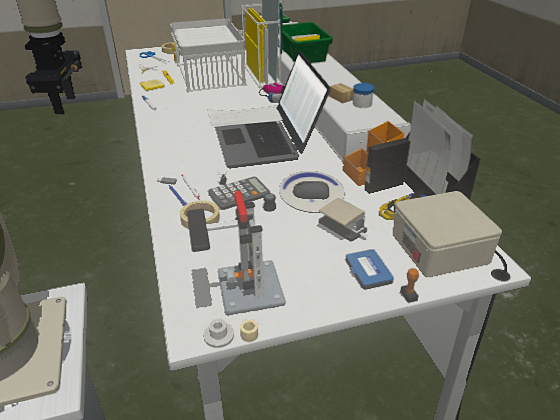

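View pics/top0.png

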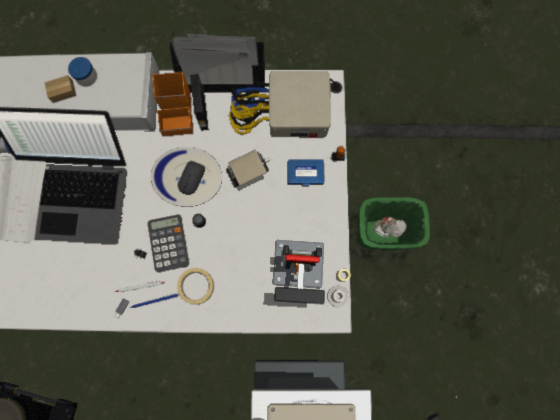

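The side view shows the stand at about (250,280), with its red grip at (241,207) and the pawl at (243,275). In the top view the grip bar is at about (303,258), nearly horizontal, so the stand's x runs roughly along world x. Next I'll measure its yaw and centre.

Run:
```python
from h import *
from scipy.optimize import fsolve
im=cv2.imread("pics/top0.png").astype(int);b,g,R=im[...,0],im[...,1],im[...,2]
m=((R>130)&(g<60)&(b<60)).astype(np.uint8);m[:230]=0;m[290:]=0;m[:,:260]=0;m[:,345:]=0
ys,xs=np.nonzero(m);print(len(xs),xs.min(),xs.max(),ys.min(),ys.max())
rc=cv2.minAreaRect(np.c_[xs,ys].astype(np.float32));print(rc)
inv=lambda u,z:fsolve(lambda q:np.array(proj("top",[q[0],q[1],z]))-u,[.48,.03])
for p in cv2.boxPoints(rc):print(inv(p,.227))
# foot-plate yaw
sub=cv2.imread("pics/top0.png")[225:320,255:350];cv2.imwrite("pics/crop.png",cv2.resize(sub,None,fx=6,fy=6,interpolation=cv2.INTER_CUBIC))
m2=m; cols=[(x,inv((x,ys[xs==x].min()),.227)[0],inv((x,ys[xs==x].max()),.227)[0]) for x in range(xs.min(),xs.max()+1,5)];print(np.round(cols,4))
```

```text
166 286 318 255 261
((302.01177978515625, 257.8470458984375), (32.36592483520508, 5.215362071990967), 4.39870548248291)
[0.4747916  0.07141767]
[0.48693427 0.07046328]
[ 0.48124925 -0.0046423 ]
[ 0.46912109 -0.00353654]
[[286.       0.4846   0.4753]
 [291.       0.4846   0.4753]
 [296.       0.4847   0.473 ]
 [301.       0.4823   0.473 ]
 [306.       0.4824   0.473 ]
 [311.       0.4824   0.4707]
 [316.       0.48     0.4707]]
```

View pics/crop.png

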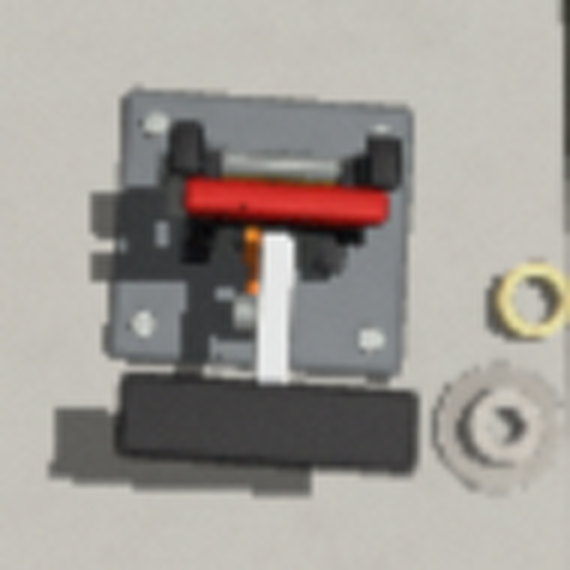

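Call:
arm_command(
  xyz=[
    [0,0,0.04],
    [0,0,0.08],
    [0.02,-0.03,0.1],
    [0.04,-0.065,0.1],
    [0.06,-0.1,0.1],
    [0.08,-0.135,0.1],
    [0.1,-0.17,0.1],
    [0.12,-0.205,0.1],
    [0.14,-0.24,0.1],
    [0.16,-0.275,0.1],
    [0.18,-0.31,0.1],
    [0.2,-0.345,0.1],
    [0.22,-0.38,0.1],
    [0.24,-0.415,0.1],
    [0.26,-0.45,0.1],
    [0.28,-0.485,0.1],
    [0.3,-0.52,0.1],
    [0.32,-0.55,0.1],
    [0.336,-0.571,0.1],
    [0.336,-0.571,0.1],
  ],
  rot=[
    [0,0,0],
    [0,0,0],
    [0,0,-0.08],
    [0,0,-0.16],
    [0,0,-0.24],
    [0,0,-0.32],
    [0,0,-0.4],
    [0,0,-0.48],
    [0,0,-0.56],
    [0,0,-0.64],
    [0,0,-0.72],
    [0,0,-0.8],
    [0,0,-0.88],
    [0,0,-0.96],
    [0,0,-1.04],
    [0,0,-1.12],
    [0,0,-1.2],
    [0,0,-1.28],
    [0,0,-1.34],
    [0,0,-1.34],
  ],
  grip=1,
)

```text
time: 2.17
ee_pos: [0.4809, 0.032, 0.3228]
eef_rot: [0.711, 0.703, 0.0, 0.001]
ft_force: [-0.6, -0.7, -0.9]
width: 0.0869
grip_force: 0.0
```

The crop shows the bar about 4.4° clockwise in the image, so the stand's yaw is about -0.075 rad, with the centre near (0.4785, 0.0345). Next: align, descend and close.

Call:
arm_command(
  xyz=[
    [-0.002,0.0025,-0.02],
    [-0.002,0.0025,-0.045],
    [-0.002,0.0025,-0.07],
    [-0.002,0.0025,-0.09],
    [-0.002,0.0025,-0.105],
    [-0.002,0.0025,-0.115],
    [-0.002,0.0025,-0.12],
    [-0.002,0.0025,-0.12],
    [-0.002,0.0025,-0.12],
  ],
  rot=[
    [0,0,-0.064],
    [0,0,-0.064],
    [0,0,-0.064],
    [0,0,-0.064],
    [0,0,-0.064],
    [0,0,-0.064],
    [0,0,-0.064],
    [0,0,-0.064],
    [0,0,-0.064],
  ],
)

```text
time: 2.92
ee_pos: [0.4773, 0.0401, 0.2033]
eef_rot: [0.729, 0.684, 0.0, 0.0]
ft_force: [0.4, 0.2, 0.1]
width: 0.0868
grip_force: 0.0
```

Call:
arm_command(
  xyz=[
    [0,0,0],
    [0,0,0],
    [0,0,0],
    [0,0,0],
    [0,0,0],
    [0,0,0],
    [0,0,0],
    [0,0,0],
    [0,0,0],
    [0,0,0],
  ],
  rot=[
    [0,0,0],
    [0,0,0],
    [0,0,0],
    [0,0,0],
    [0,0,0],
    [0,0,0],
    [0,0,0],
    [0,0,0],
    [0,0,0],
    [0,0,0],
  ],
  grip=0,
  squeeze=30,
)

```text
time: 3.75
ee_pos: [0.477, 0.04, 0.2026]
eef_rot: [0.729, 0.684, 0.0, 0.0]
ft_force: [0.1, 0.3, 0.5]
width: 0.0284
grip_force: 0.0
```

Call:
arm_command(
  xyz=[
    [0,-0.004,0],
    [0,-0.004,0],
    [0,-0.004,0],
    [0,-0.004,0],
    [0,-0.004,0],
    [0,-0.004,0],
    [0,-0.004,0],
    [0,-0.004,0],
  ],
  rot=[
    [0,0,0],
    [0,0,0],
    [0,0,0],
    [0,0,0],
    [0,0,0],
    [0,0,0],
    [0,0,0],
    [0,0,0],
  ],
)

```text
time: 4.42
ee_pos: [0.4789, 0.035, 0.2029]
eef_rot: [0.73, 0.684, 0.001, 0.002]
ft_force: [11.7, -1.6, -7.1]
width: 0.0136
grip_force: 30.0
```

Call:
arm_command(
  xyz=[
    [0.001,0,0.001],
    [0.002,0,0.003],
    [0.002,0,0.006],
    [0.002,0,0.009],
    [0.002,0,0.012],
    [0.002,0,0.015],
    [0.002,0,0.018],
    [0.002,0,0.02],
    [0.002,0,0.02],
  ],
  rot=[
    [0,0,0],
    [0,0,0],
    [0,0,0],
    [0,0,0],
    [0,0,0],
    [0,0,0],
    [0,0,0],
    [0,0,0],
    [0,0,0],
  ],
)

```text
time: 5.17
ee_pos: [0.4789, 0.0351, 0.2226]
eef_rot: [0.73, 0.684, -0.0, 0.0]
ft_force: [3.3, -4.9, -8.0]
width: 0.0138
grip_force: 30.0
```

Call:
arm_command(
  xyz=[
    [0.0005,-0.001,0.003],
    [0.0005,-0.001,0.006],
    [0.0005,-0.001,0.009],
    [0.0005,-0.001,0.012],
    [0.0005,-0.001,0.016],
    [0.0005,-0.001,0.02],
    [0.0005,-0.001,0.024],
    [0.0005,-0.001,0.028],
    [0.0005,-0.001,0.032],
    [0.0005,-0.001,0.036],
    [0.0005,-0.001,0.04],
    [0.0005,-0.001,0.044],
    [0.0005,-0.001,0.048],
    [0.0005,-0.001,0.052],
    [0.0005,-0.001,0.056],
    [0.0005,-0.001,0.06],
    [0.0005,-0.001,0.063],
    [0.0005,-0.001,0.065],
    [0.0005,-0.001,0.065],
  ],
  rot=[
    [0,0,0],
    [0,0,0],
    [0,0,0],
    [0,0,0],
    [0,0,0],
    [0,0,0],
    [0,0,0],
    [0,0,0],
    [0,0,0],
    [0,0,0],
    [0,0,0],
    [0,0,0],
    [0,0,0],
    [0,0,0],
    [0,0,0],
    [0,0,0],
    [0,0,0],
    [0,0,0],
    [0,0,0],
  ],
)

```text
time: 6.75
ee_pos: [0.4789, 0.035, 0.288]
eef_rot: [0.729, 0.684, -0.0, -0.0]
ft_force: [-7.8, 0.2, -6.6]
width: 0.0136
grip_force: 30.0
```

Call:
arm_command(
  xyz=[
    [0,0,0.003],
    [0,0,0.006],
    [0,0,0.009],
    [0,0,0.012],
    [0,0,0.015],
    [0,0,0.018],
    [0,0,0.021],
    [0,0,0.024],
    [0,0,0.027],
    [0,0,0.03],
    [0,0,0.033],
    [0,0,0.035],
    [0,0,0.037],
    [0,0,0.037],
    [0,0,0.037],
  ],
  rot=[
    [0,0,0],
    [0,0,0],
    [0,0,0],
    [0,0,0],
    [0,0,0],
    [0,0,0],
    [0,0,0],
    [0,0,0],
    [0,0,0],
    [0,0,0],
    [0,0,0],
    [0,0,0],
    [0,0,0],
    [0,0,0],
    [0,0,0],
  ],
)

```text
time: 8.0
ee_pos: [0.4789, 0.035, 0.3248]
eef_rot: [0.729, 0.684, -0.0, -0.0]
ft_force: [-6.0, -0.3, -6.5]
width: 0.0138
grip_force: 30.0
```

Run:
```python
from h import *
im=save("side","s1.png")
for l in("grip","pawl","yellow_nominal"):print(l,[(round(d["conf"],2),W("side",d["at"]).round(4)) for d in r.spot_point(l,"side")[:2]])
print(proj("side",[.484,.037,.165]))
cv2.imwrite("pics/s1c.png",cv2.resize(im[170:310,190:300,::-1],None,fx=4,fy=4,interpolation=cv2.INTER_CUBIC))
```

```text
grip [(0.65, array([0.4806, 0.0334, 0.3378]))]
pawl [(0.56, array([0.4801, 0.0342, 0.1661])), (0.21, array([0.4774, 0.0343, 0.3346]))]
yellow_nominal [(0.8, array([0.4998, 0.0327, 0.1267]))]
(np.float64(243.38094427358902), np.float64(225.9150718485992))
```

View pics/s1c.png

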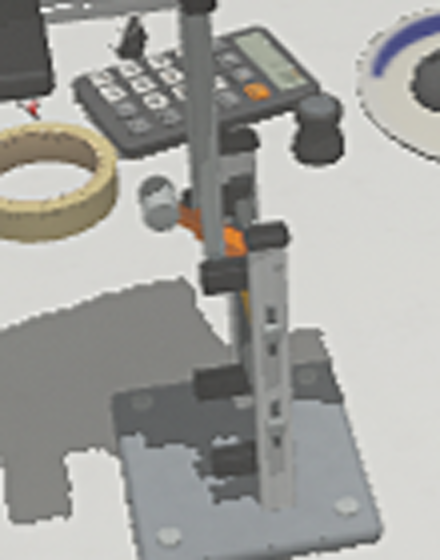

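The crop shows the pawl with its counterweight at (158,203) and its nose at (240,243). It is slightly nose-down, starting to touch under the top rung, so the yellow rung has been passed. Lowering should bring it level.

Call:
arm_command(
  xyz=[
    [-0.0005,0,-0.001],
    [-0.001,0,-0.003],
    [-0.001,0,-0.005],
    [-0.001,0,-0.007],
    [-0.001,0,-0.009],
    [-0.001,0,-0.011],
    [-0.001,0,-0.013],
    [-0.001,0,-0.015],
    [-0.001,0,-0.017],
    [-0.001,0,-0.019],
    [-0.001,0,-0.021],
    [-0.001,0,-0.022],
    [-0.001,0,-0.022],
    [-0.001,0,-0.022],
  ],
  rot=[
    [0,0,0],
    [0,0,0],
    [0,0,0],
    [0,0,0],
    [0,0,0],
    [0,0,0],
    [0,0,0],
    [0,0,0],
    [0,0,0],
    [0,0,0],
    [0,0,0],
    [0,0,0],
    [0,0,0],
    [0,0,0],
  ],
)

```text
time: 9.37
ee_pos: [0.4789, 0.035, 0.3026]
eef_rot: [0.729, 0.684, 0.0, 0.0]
ft_force: [5.6, 0.2, -7.8]
width: 0.0138
grip_force: 30.0
```

Run:
```python
from h import *
im=save("side","s2.png")
for l in("grip","pawl"):print(l,[(round(d["conf"],2),W("side",d["at"]).round(4)) for d in r.spot_point(l,"side")[:2]])
cv2.imwrite("pics/s2c.png",cv2.resize(im[170:310,190:300,::-1],None,fx=4,fy=4,interpolation=cv2.INTER_CUBIC))
```

```text
grip [(0.77, array([0.4761, 0.0324, 0.3136])), (0.49, array([0.4818, 0.0367, 0.1488]))]
pawl [(0.7, array([0.482 , 0.0352, 0.1479]))]
```

View pics/s2c.png

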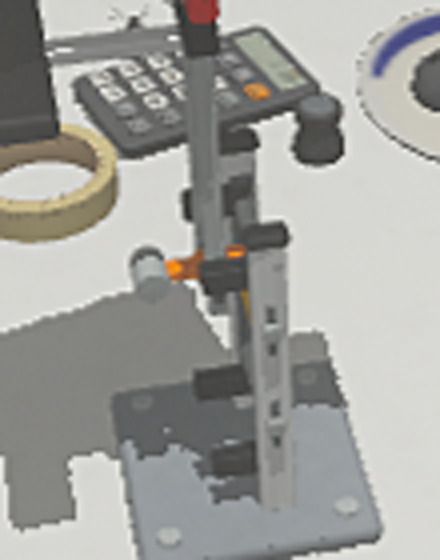

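The crop shows the pawl level, with its counterweight at (148,272) and nose at (235,250). Now a gentle lowering, feeling the force.

Call:
arm_command(
  xyz=[
    [0.0005,0,-0.001],
    [0.0005,0,-0.002],
    [0.0005,0,-0.003],
    [0.0005,0,-0.004],
    [0.0005,0,-0.004],
  ],
  rot=[
    [0,0,0],
    [0,0,0],
    [0,0,0],
    [0,0,0],
    [0,0,0],
  ],
)

```text
time: 9.93
ee_pos: [0.4789, 0.035, 0.2983]
eef_rot: [0.729, 0.684, -0.0, -0.0]
ft_force: [1.6, 1.2, -7.4]
width: 0.0136
grip_force: 30.0
```

Call:
arm_command(
  xyz=[
    [0,0,-0.001],
    [0,0,-0.002],
    [0,0,-0.003],
    [0,0,-0.003],
  ],
  rot=[
    [0,0,0],
    [0,0,0],
    [0,0,0],
    [0,0,0],
  ],
)

```text
time: 10.27
ee_pos: [0.4789, 0.035, 0.2953]
eef_rot: [0.729, 0.684, -0.0, -0.0]
ft_force: [1.4, 1.3, -7.2]
width: 0.0136
grip_force: 30.0
```

Fly is about 0.0924. I'll continue in steps.

Call:
arm_command(
  xyz=[
    [0,0,-0.001],
    [0,0,-0.002],
    [0,0,-0.002],
  ],
  rot=[
    [0,0,0],
    [0,0,0],
    [0,0,0],
  ],
)

```text
time: 10.52
ee_pos: [0.4788, 0.035, 0.2933]
eef_rot: [0.729, 0.684, -0.0, -0.0]
ft_force: [0.8, 1.4, -8.1]
width: 0.0137
grip_force: 30.0
```

Call:
arm_command(
  xyz=[
    [0,0,-0.001],
    [0,0,-0.002],
    [0,0,-0.002],
  ],
  rot=[
    [0,0,0],
    [0,0,0],
    [0,0,0],
  ],
)

```text
time: 10.77
ee_pos: [0.4789, 0.035, 0.2913]
eef_rot: [0.729, 0.684, -0.0, -0.0]
ft_force: [0.8, 1.4, -7.9]
width: 0.0133
grip_force: 30.0
```

Call:
arm_command(
  xyz=[
    [0,0,-0.001],
    [0,0,-0.002],
    [0,0,-0.002],
  ],
  rot=[
    [0,0,0],
    [0,0,0],
    [0,0,0],
  ],
)

```text
time: 11.02
ee_pos: [0.4789, 0.035, 0.2893]
eef_rot: [0.729, 0.684, -0.0, -0.0]
ft_force: [0.7, 1.4, -7.4]
width: 0.0136
grip_force: 30.0
```

Call:
arm_command(
  xyz=[
    [0,0,-0.001],
    [0,0,-0.002],
    [0,0,-0.002],
  ],
  rot=[
    [0,0,0],
    [0,0,0],
    [0,0,0],
  ],
)

```text
time: 11.27
ee_pos: [0.4788, 0.035, 0.2873]
eef_rot: [0.729, 0.684, -0.0, -0.0]
ft_force: [-1.1, 2.3, -8.3]
width: 0.0135
grip_force: 30.0
```

Call:
arm_command(
  xyz=[
    [0,0,-0.001],
    [0,0,-0.002],
    [0,0,-0.002],
  ],
  rot=[
    [0,0,0],
    [0,0,0],
    [0,0,0],
  ],
)

```text
time: 11.52
ee_pos: [0.4789, 0.035, 0.2853]
eef_rot: [0.729, 0.684, -0.0, -0.0]
ft_force: [-0.8, 2.6, -7.8]
width: 0.014
grip_force: 30.0
```

Call:
arm_command(
  xyz=[
    [0,0,-0.001],
    [0,0,-0.002],
    [0,0,-0.002],
  ],
  rot=[
    [0,0,0],
    [0,0,0],
    [0,0,0],
  ],
)

```text
time: 11.77
ee_pos: [0.4789, 0.035, 0.2833]
eef_rot: [0.729, 0.684, -0.0, -0.0]
ft_force: [-0.4, 3.3, -8.1]
width: 0.0138
grip_force: 30.0
```

Call:
arm_command(
  xyz=[
    [0,0,-0.001],
    [0,0,-0.002],
    [0,0,-0.002],
  ],
  rot=[
    [0,0,0],
    [0,0,0],
    [0,0,0],
  ],
)

```text
time: 12.02
ee_pos: [0.4789, 0.035, 0.2813]
eef_rot: [0.729, 0.684, -0.0, -0.0]
ft_force: [-1.4, 2.5, -7.6]
width: 0.0139
grip_force: 30.0
```

Call:
arm_command(
  xyz=[
    [0,0,-0.001],
    [0,0,-0.002],
    [0,0,-0.002],
  ],
  rot=[
    [0,0,0],
    [0,0,0],
    [0,0,0],
  ],
)

```text
time: 12.27
ee_pos: [0.4789, 0.035, 0.2793]
eef_rot: [0.729, 0.684, -0.0, -0.0]
ft_force: [-0.8, 3.2, -8.8]
width: 0.0133
grip_force: 30.0
```

Call:
arm_command(
  xyz=[
    [0,0,-0.001],
    [0,0,-0.0015],
    [0,0,-0.0015],
  ],
  rot=[
    [0,0,0],
    [0,0,0],
    [0,0,0],
  ],
)

```text
time: 12.52
ee_pos: [0.4789, 0.035, 0.2779]
eef_rot: [0.729, 0.684, -0.0, -0.0]
ft_force: [-2.0, 3.5, -8.2]
width: 0.0136
grip_force: 30.0
```

Run:
```python
from h import *
im=save("side","s3.png")
for l in("grip","pawl"):print(l,[(round(d["conf"],2),W("side",d["at"]).round(4)) for d in r.spot_point(l,"side")[:2]])
cv2.imwrite("pics/s3c.png",cv2.resize(im[180:290,205:285,::-1],None,fx=5,fy=5,interpolation=cv2.INTER_CUBIC))
print(r.read_state()["ft_force"])
```

```text
grip [(0.9, array([0.4788, 0.0351, 0.2897]))]
pawl [(0.6, array([0.4836, 0.0372, 0.1212]))]
[-2.16144044  3.38500295 -8.39528926]
```

View pics/s3c.png

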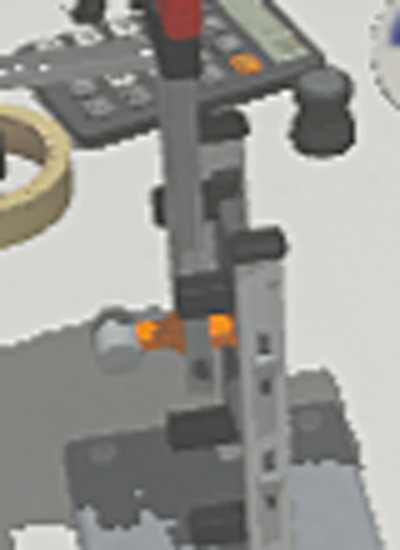

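The pawl is level, with its nose at about (222,325) in the crop, right where yellow showed before. I'll measure the yellow rung's height from the earlier pictures before going lower.

Run:
```python
from h import *
for n in("side0","s1","s2","s3"):
    im=cv2.imread(f"pics/{n}.png")[200:300,225:275];h=cv2.cvtColor(im,cv2.COLOR_BGR2HSV)
    m=(h[...,0]>=20)&(h[...,0]<=32)&(h[...,1]>130)
    ys,xs=np.nonzero(m);print(n,[(x+225,y+200) for x,y in zip(xs,ys)])
S=np.array([[.997,.076],[-.076,.997]]);c=np.array([.5005,.0325])
for z in(.109,.121,.133):
    for y in(-.03,0,.03):
        print(z,y,[np.round(proj("side",np.r_[c+S@[-.005,y],z+dz]),1) for dz in(.005,-.005)])
print([np.round(proj("side",np.r_[c+S@[0,-.04],z]),1) for z in(0,.192)])
```

```text
side0 [(np.int64(251), np.int64(243)), (np.int64(251), np.int64(244)), (np.int64(251), np.int64(245))]
s1 [(np.int64(251), np.int64(243)), (np.int64(251), np.int64(244)), (np.int64(251), np.int64(245))]
s2 [(np.int64(251), np.int64(243)), (np.int64(251), np.int64(244)), (np.int64(251), np.int64(245))]
s3 []
0.109 -0.03 [array([253.2, 255.8]), array([253.3, 259.6])]
0.109 0 [array([250.7, 246.3]), array([250.9, 250.1])]
0.109 0.03 [array([248.3, 237.3]), array([248.5, 241. ])]
0.121 -0.03 [array([252.9, 251.1]), array([253.1, 255. ])]
0.121 0 [array([250.4, 241.6]), array([250.6, 245.5])]
0.121 0.03 [array([248. , 232.7]), array([248.3, 236.5])]
0.133 -0.03 [array([252.7, 246.3]), array([252.9, 250.3])]
0.133 0 [array([250.2, 236.9]), array([250.4, 240.9])]
0.133 0.03 [array([247.8, 228. ]), array([248. , 231.9])]
[array([258.4, 300.4]), array([255.1, 226.8])]
```

Call:
arm_command(
  xyz=[
    [0,0,-0.0005],
    [0,0,-0.001],
    [0,0,-0.001],
  ],
  rot=[
    [0,0,0],
    [0,0,0],
    [0,0,0],
  ],
)

```text
time: 12.92
ee_pos: [0.4789, 0.035, 0.277]
eef_rot: [0.729, 0.684, 0.0, -0.0]
ft_force: [-2.4, 3.7, -7.7]
width: 0.0136
grip_force: 30.0
```

Call:
arm_command(
  xyz=[
    [0,0,-0.0005],
    [0,0,-0.001],
    [0,0,-0.001],
  ],
  rot=[
    [0,0,0],
    [0,0,0],
    [0,0,0],
  ],
)

```text
time: 13.17
ee_pos: [0.4789, 0.035, 0.2765]
eef_rot: [0.729, 0.684, 0.0, -0.0]
ft_force: [-4.9, 2.8, -3.0]
width: 0.0138
grip_force: 30.0
```

Contact felt: fz went from -7.7 to -3.0 N. A touch lower to transfer the weight.

Call:
arm_command(
  xyz=[
    [0.0005,0,-0.0002],
    [0.001,-0.0005,-0.0004],
    [0.001,-0.0005,-0.0004],
    [0.001,-0.0005,-0.0004],
  ],
  rot=[
    [0,0,0],
    [0,0,0],
    [0,0,0],
    [0,0,0],
  ],
)

```text
time: 13.5
ee_pos: [0.4789, 0.035, 0.2763]
eef_rot: [0.729, 0.684, -0.0, -0.001]
ft_force: [-12.8, 4.9, 3.5]
width: 0.0139
grip_force: 30.0
```

Call:
arm_command(
  xyz=[
    [-0.0008,-0.0005,0],
    [-0.0015,-0.0005,0],
    [-0.0015,-0.0005,0],
    [-0.0015,-0.0005,0],
  ],
  rot=[
    [0,0,0],
    [0,0,0],
    [0,0,0],
    [0,0,0],
  ],
)

```text
time: 13.83
ee_pos: [0.4789, 0.035, 0.2765]
eef_rot: [0.729, 0.684, 0.001, -0.0]
ft_force: [-2.8, 7.2, -1.8]
width: 0.0141
grip_force: 30.0
```

Run:
```python
from h import *
im=save("side","s4.png")
for l in("grip","pawl"):print(l,[(round(d["conf"],2),W("side",d["at"]).round(4)) for d in r.spot_point(l,"side")[:2]])
cv2.imwrite("pics/s4c.png",cv2.resize(im[180:290,205:285,::-1],None,fx=5,fy=5,interpolation=cv2.INTER_CUBIC))
print(r.read_state()["ft_force"])
```

```text
grip [(0.83, array([0.4784, 0.0334, 0.2865]))]
pawl [(0.7, array([ 0.453 , -0.0881, -0.0024])), (0.67, array([0.483 , 0.0373, 0.1221]))]
[-2.81881582  6.25929989 -1.00352261]
```

View pics/s4c.png

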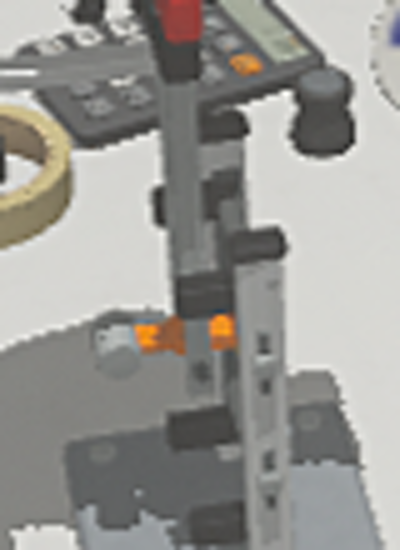

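The pawl is still level in the crop, with its counterweight at (118,348) and nose at (222,330), and it is seated. I'll press slightly, then release.

Call:
arm_command(
  xyz=[
    [-0.0003,0.0005,-0.0002],
    [-0.0003,0.001,-0.0005],
    [-0.0003,0.001,-0.0005],
    [-0.0003,0.001,-0.0005],
  ],
  rot=[
    [0,0,0],
    [0,0,0],
    [0,0,0],
    [0,0,0],
  ],
)

```text
time: 14.32
ee_pos: [0.4789, 0.035, 0.2763]
eef_rot: [0.729, 0.684, 0.001, 0.001]
ft_force: [-2.4, 3.3, 5.5]
width: 0.0138
grip_force: 30.0
```

Call:
arm_command(
  xyz=[
    [0,0,0],
    [0,0,0],
    [0,0,0],
  ],
  rot=[
    [0,0,0],
    [0,0,0],
    [0,0,0],
  ],
  squeeze=4,
)

```text
time: 14.57
ee_pos: [0.4789, 0.035, 0.2763]
eef_rot: [0.729, 0.684, 0.001, 0.001]
ft_force: [-1.6, 2.6, 4.8]
width: 0.0141
grip_force: 4.0
```

Call:
arm_command(
  xyz=[
    [0,0,0],
    [0,0,0],
    [0,0,0],
    [0,0,0],
    [0,0,0],
    [0,0,0],
    [0,0,0],
    [0,0,0],
  ],
  rot=[
    [0,0,0],
    [0,0,0],
    [0,0,0],
    [0,0,0],
    [0,0,0],
    [0,0,0],
    [0,0,0],
    [0,0,0],
  ],
  grip=0.8,
)

```text
time: 15.23
ee_pos: [0.4782, 0.0349, 0.2751]
eef_rot: [0.729, 0.684, -0.0, 0.0]
ft_force: [-0.8, 1.2, 0.4]
width: 0.0591
grip_force: 0.0
```

Call:
arm_command(
  xyz=[
    [0,0,0.005],
    [0,0,0.015],
    [0,0,0.03],
    [0,0,0.05],
    [0,0,0.07],
    [0,0,0.09],
    [0,0,0.1],
    [0,0,0.1],
    [0,0,0.1],
  ],
  rot=[
    [0,0,0],
    [0,0,0],
    [0,0,0],
    [0,0,0],
    [0,0,0],
    [0,0,0],
    [0,0,0],
    [0,0,0],
    [0,0,0],
  ],
)

```text
time: 15.98
ee_pos: [0.4783, 0.035, 0.3751]
eef_rot: [0.729, 0.684, 0.0, 0.0]
ft_force: [0.1, 0.2, -0.3]
width: 0.0694
grip_force: 0.0
```

Run:
```python
from h import *
im=save("side","s5.png")
for l in("grip","pawl"):print(l,[(round(d["conf"],2),W("side",d["at"]).round(4)) for d in r.spot_point(l,"side")[:2]])
cv2.imwrite("pics/s5c.png",cv2.resize(im[110:310,190:300,::-1],None,fx=3,fy=3,interpolation=cv2.INTER_CUBIC))
print(r.read_state()["ft_force"])
```

```text
grip [(0.67, array([0.4788, 0.0337, 0.2873])), (0.27, array([5.049e-01, 3.220e-02, 4.000e-04]))]
pawl [(0.74, array([0.481 , 0.0358, 0.1202])), (0.7, array([0.5041, 0.0294, 0.0024]))]
[-0.64904346 -0.11226411  0.54080381]
```

View pics/s5c.png

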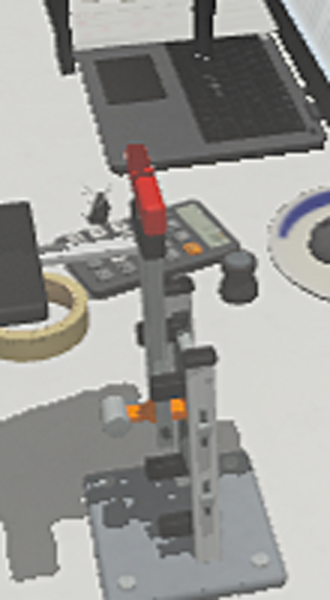

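The picture shows the lamp standing free, with the pawl level at (115–185, 412) and the gripper clear. The grip is at z 0.287, so fly is about 0.073.

```bash
python3 -c "
from bench import r
print(r.close_job())"
```

```text
the job is handed in; nothing more can be done
None
```

The lamp rests on the yellow rung with the pawl level, the gripper is clear of it, and the job is handed in; fly is about 0.073 m by my estimate, close to the 0.071 lower limit, and the verdict was not shown.

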